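# Spacer and clamp cap onto the vial sampler's spindle

### The job

Close up the vial sampler on the bench: slip the tall brass spacer sleeve over the pointed spindle and all the way down onto the carousel, then put the black clamp cap on top of it, also fully down. Lower each part home rather than letting it drop, as the carousel is full of glass vials, and leave the flat brass ring where it lies.

Things in the scene. Friction and masses are not known exactly. Their poses are not given: they have to be found in the camera images.
- sampler: Fixed white housing 150 x 170 mm, 45 mm high, yawed up to 35 deg. On it a black vial carousel 110 mm across (vial caps up to height 73 mm) with a hub 44 mm across, top at 76 mm: the spacer's seat. Steel spindle above: 20 mm across to height 116 mm, tapering to a 6 mm tip at 138 mm. Origin on the spindle's axis at bench level, z up, x and y along the housing's 150 and 170 mm sides.
- spacer: Spacer sleeve: plain brass tube standing on end, loose, 44 mm outside, 28 mm bore right through, 40 mm tall, about 0.1 kg. Origin at the centre of its underside, z up along the bore. Seated on the hub it leaves 22 mm of spindle showing.
- clamp_cap: Clamp cap: loose black stepped knob standing open end down, about 0.1 kg. Lower skirt 44 mm across and 30 mm tall, with a blind 28 mm bore 26 mm deep open below; on top of the skirt a grip knob 30 mm across and 25 mm tall (55 mm in all). Origin at the centre of its underside, z up.
- flat_ring: Flat ring, a bystander to be left alone: loose brass ring lying flat, 60 mm outside, 28 mm bore, only 12 mm thick. Origin at the centre of its underside, z up. The spacer, the cap and this ring stand on the bench in any order.
Mind the look-alikes: they are no part of the job. What is shaped like the clamp_cap but pink is not meant. Leave any red look-alike of the spacer alone.

How it is judged:
By the outcome, as a careful person would: the job done as asked, in the order asked, and still so for the second after the job is handed in, with the robot touching nothing.
It also fails if it takes over 58 s, if anything falls off the work surface, if the arm or the gripper's body presses on something with over 40 N, if the wrist force passes 120 N, or if a joint passes its speed limit or range.

### The arm

A 6-joint arm with a two-finger parallel gripper is mounted at the origin on the work surface. World frame = base frame: x ahead of the robot, y to its left, z up, the work surface at z = 0. Lengths are in mm, angles in rad, forces in N, time in s.
With the tool pointing down it reaches from about 150 to 775 mm from the base axis. Payload 6.1 kg.
Tool frame: the origin (TCP) lies at the very end of the fingers, on their centre line; the grasp point (between the pads) lies 19 mm behind it; z points along the fingers, y is the direction in which the jaws open and shut (so a half turn about z gives the same grasp; the last joint's range is limited). The gripper opens to 85 mm and grips with 20 to 120 N. Pads are 22 mm wide; open, the fingers measure 114 mm over their backs; the gripper's body (76 mm by 85 mm) begins 54 mm behind the grasp point. The pads swing forward as they close: fully open they stand 13 mm farther back than shut.
Start: joints at [1.104, 0.126, -0.04, 1.405, 0, 1.571], TCP at [236.257, 468.818, 231.295] pointing down, gripper open.
Joint ranges: [-2.72, 2.72], [-0.95, 1.95], [-1.27, 1.35], [-1.78, 2.02], [-1.46, 1.47], [-3.14, 3.14]. Speed limits (rad/s): [2.39, 2.39, 3.01, 3.14, 3.14, 3.14].

### API

Orientations are given as [roll, pitch, yaw] about the fixed x, y, z axes, in that order (R = Rz(yaw) Ry(pitch) Rx(roll)).
In Python, from rig import bot gives the robot as it stands.
- The arm moves only by the tool jog_arm, never from a script. Its argument "increments" is a list of rows, each an object of numbers: "tx", "ty", "tz": the shift along the world's x, y, z in m; "ax", "ay", "az": the turn, a rotation vector about the world's x, y, z in rad. A call has 1 to 12 rows; each row shifts and turns the commanded pose from where the row before left it; what a row does not reach is not made up. A row lasts 1/10 s, in which the tool goes at most 50 mm and 8.59 degrees, less where a joint would pass 70% of its speed; a pose out of reach is approached as far as the arm can. A call with a gripper value outside its range is refused whole. "claw" is the finger opening in m, from 0 to 0.0854, set as the call begins (left out, the last holds). The fingers move at their own pace and stop on an object; "squeeze" is the grip in N (left out, the last holds). Time passes only in rows, so rows that do not move let the fingers close. It gives the time, the measured TCP pose, the force and the opening at its end, in the units of the state.
- bot.get_state(): the state, without advancing time (a new reading comes with each control period).
- bot.grab_frame(name): name is "scene" or "side" or "wrist"; returns a dict with "pixels" (400x640x3 uint8, red, green, blue), "K" (3x3 intrinsics, pixels), "D" ([k1, k2, p1, p2, k3] as OpenCV has them; the pictures are not rectified), "eye" and "attitude" of the camera in the world. Camera axes: x right, y down, z forward; pixel columns grow to the right and rows downward; lengths in mm; the calibration is good to about 2 mm. A picture is of the moment at which its call begins. There is no depth.
- bot.sign_off(): hands the job in, once; it reports no verdict.
The state is a dict: "clock": time; "qpos": joint angles; "joint_vel": joint speeds; "tau": joint torques, N m; "ee_pos": TCP position; "tcp_rot": TCP orientation; "wrist_force": force on the tool from outside, world axes, zero at the start; "torque": the same for the moment, N m; "grip_width": finger opening in mm.
Only numpy, scipy, OpenCV 4.12 (cv2) and the standard library are available. Lean on these libraries where they do the work, as an engineer would, in place of code of your own. Each camera call takes 0.05 s, during which the arm holds its last target. There are 200 camera calls.

## Working session

There is one attempt and no reset: what is moved stays moved. The work goes in short steps, Python scripts to look and compute and a tool call to move; the robot and the scene stay as the last step left them, time stands still between calls to the robot, and variables do not carry over. Pictures are saved under pics/ and viewed, about 8 in all and at most 12, crops included, and the job is handed in when it is done.

Besides the shell and the picture viewer there is one more tool, called after "Call:" by a JSON object that holds its "name" and its "arguments", one argument or row to a line. jog_arm: Moves the arm, as the interface text tells. Its arguments: {"type":"object","properties":{"increments":{"type":"array"},"claw":{"type":"number"},"squeeze":{"type":"number"}},"required":["increments"]}

```bash
mkdir -p pics; ls
cat > h.py <<'E'
import numpy as np, cv2
from scipy.spatial.transform import Rotation as R
from rig import bot
def rot(a):
    a=np.array(a,float)
    return a if a.shape==(3,3) else R.from_euler('xyz',a).as_matrix()
def grab(n,save=None):
    f=bot.grab_frame(n)
    if save: cv2.imwrite(f'pics/{save}.png',cv2.cvtColor(f['pixels'],cv2.COLOR_RGB2BGR))
    return f
def ray(f,uv):
    p=cv2.undistortPoints(np.array([[uv]],float),np.array(f['K'],float),np.array(f['D'],float)).ravel()
    d=rot(f['attitude'])@np.array([p[0],p[1],1]); return np.array(f['eye'],float),d/np.linalg.norm(d)
def at_z(f,uv,z):
    o,d=ray(f,uv); return o+d*(z-o[2])/d[2]
def proj(f,P):
    Rm=rot(f['attitude']); P=np.atleast_2d(np.array(P,float))
    rv=cv2.Rodrigues(Rm.T)[0]; t=-Rm.T@np.array(f['eye'],float)
    return cv2.projectPoints(P,rv,t,np.array(f['K'],float),np.array(f['D'],float))[0].reshape(-1,2)
def tri(rays):
    A=sum(np.eye(3)-np.outer(d,d) for o,d in rays); b=sum((np.eye(3)-np.outer(d,d))@o for o,d in rays)
    return np.linalg.solve(A,b)
E
python3 - <<'E'
from h import *
import pickle
fs={n:grab(n,n+'0') for n in('scene','side')}
pickle.dump(fs,open('f0.pkl','wb'))
for f in fs.values(): print(f['K'],f['D'],f['eye'],f['attitude'])
print(bot.get_state())
E
```

```text
pics
[[391.53059862   0.         320.93413282]
 [  0.         391.53059862 197.24116528]
 [  0.           0.           1.        ]] [-0.09798623  0.          0.          0.          0.        ] [1037.16034148 -311.51842504  708.70289208] [-2.4098304   0.01845625  1.03066681]
[[378.0568725    0.         315.86781817]
 [  0.         378.0568725  203.83886281]
 [  0.           0.           1.        ]] [0.00252439 0.         0.         0.         0.        ] [ 448.27239603 -581.96896045  505.5271295 ] [-2.29091447  0.00567062 -0.16382233]
{'clock': 0.1, 'qpos': array([ 1.10395764e+00,  1.26354957e-01, -4.04868557e-02,  1.40538809e+00,
       -1.08992761e-05,  1.57084186e+00]), 'joint_vel': array([ 5.54652926e-04, -6.73258452e-04,  2.25890107e-03, -1.28458400e-03,
        4.79348555e-05, -4.94238607e-04]), 'tau': array([ 2.12461862e-03, -4.36905670e+01,  3.53607380e+01,  1.36836656e-02,
        1.97201120e-04, -1.58621063e-07]), 'ee_pos': array([236.12893234, 468.50706116, 230.59705226]), 'tcp_rot': array([-3.14015908e+00,  1.09645372e-05,  2.67470845e+00]), 'wrist_force': array([ 0.0169543 ,  0.72906005, -0.15156637]), 'torque': array([ 0.0552876 ,  0.01305616, -0.01960708]), 'grip_width': 85.3099157711278}
```

View pics/scene0.png

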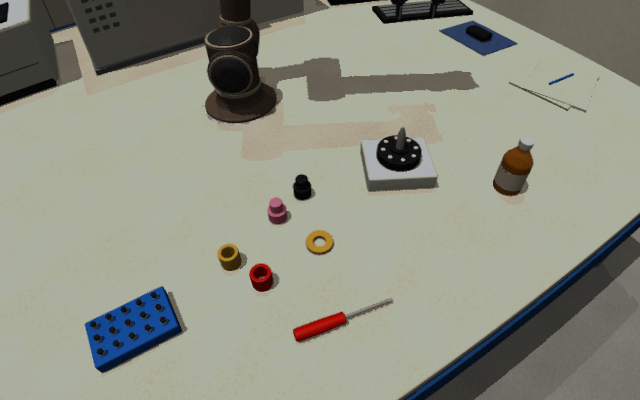

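View pics/side0.png

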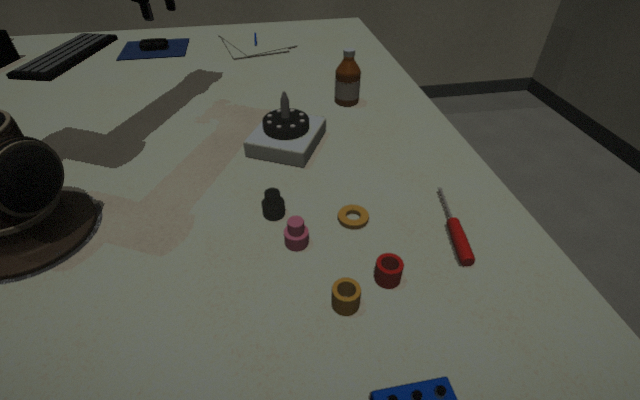

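The scene view shows the brass tube at (229,257), its red look-alike at (261,277), the black cap at (302,188), its pink look-alike at (277,211), the flat ring at (319,242) and the spindle tip at (402,128). In the side view the same things are at tube (346,296), red (388,270), cap (273,205), pink (296,234), ring (353,216) and spindle tip (285,93). The brass tube is the spacer, since it is tall, brass and not red. The black stepped knob is the clamp cap, since it is not pink. I'll confirm both in one enlarged crop.

Run:
```python
from h import *
a=cv2.imread('pics/scene0.png');b=cv2.imread('pics/side0.png')
def c(im,u,v): return cv2.resize(im[v:v+60,u:u+80],(400,300),interpolation=cv2.INTER_CUBIC)
cv2.imwrite('pics/crop.png',np.vstack([np.hstack([c(a,205,238),c(a,250,165)]),np.hstack([c(b,325,250),c(b,245,185)])]))
```

```text
(no output)
```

View pics/crop.png

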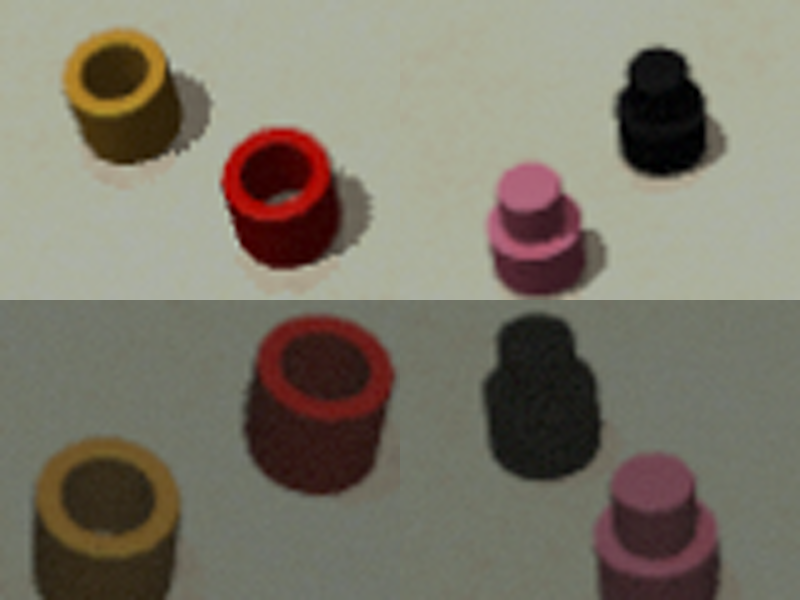

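The crop confirms it: the spacer is the brass tube at upper left (rim centre about scene 228.4,252.4) and the cap is the black knob (top about scene 301.6,178.8). Next I'll triangulate both.

Run:
```python
from h import *
import pickle
fs=pickle.load(open('f0.pkl','rb'));s,d=fs['scene'],fs['side']
for n,a,b in [('spacer top',(228,252),(346,289)),('cap top',(301.2,178.4),(272,192.3)),('tip',(402,127),(285,92)),('red',(260.5,271),(389,263.5)),('pink',(276,202),(295,221)),('ring',(319,241),(353,215))]:
    P=tri([ray(s,a),ray(d,b)]); print(n,P.round(1),proj(s,P).round(1)-a,proj(d,P).round(1)-b)
f=grab('wrist','w0'); print(f['eye'],f['attitude'],f['K'],f['D'])
```

```text
spacer top [ 544.9 -254.5   40.1] [[-0.1  0.1]] [[-0.1 -0.2]]
cap top [453.6 -29.7  56.4] [[0.  0.2]] [[-0.1 -0.2]]
tip [507.4 213.6 140.7] [[-0.1  0.7]] [[-0.4 -0.7]]
red [ 622.1 -217.1   40.3] [[-0.3  0.7]] [[-0.7 -0.8]]
pink [ 486.8 -112.5   54.9] [[0.  0.1]] [[-0.1 -0.1]]
ring [601.8 -70.5  12.3] [[0.  0.1]] [[-0.1 -0.1]]
[162.27616167 504.70875889 372.69050302] [2.81739905e+00 1.63584304e-03 1.10298773e+00] [[280.5397861    0.         318.5061304 ]
 [  0.         280.5397861  199.98123042]
 [  0.           0.           1.        ]] [0.0072658 0.        0.        0.        0.       ]
```

Call:
{"name": "jog_arm", "arguments": {
  "increments": [
    {"tx": 0.018, "ty": -0.042, "az": -0.12},
    {"tx": 0.018, "ty": -0.042, "az": -0.12},
    {"tx": 0.018, "ty": -0.042, "az": -0.12},
    {"tx": 0.018, "ty": -0.042, "az": -0.12},
    {"tx": 0.018, "ty": -0.042, "az": -0.12},
    {"tx": 0.018, "ty": -0.042, "az": -0.12},
    {"tx": 0.018, "ty": -0.042, "az": -0.12},
    {"tx": 0.018, "ty": -0.042, "az": -0.12},
    {"tx": 0.018, "ty": -0.042, "az": -0.12},
    {"tx": 0.018, "ty": -0.042, "az": -0.12},
    {"tx": 0.018, "ty": -0.042, "az": -0.12},
    {"tx": 0.018, "ty": -0.042, "az": -0.12}
  ],
  "claw": 0.085,
  "squeeze": 50
}}

```text
invalid input
```

Call:
{"name": "jog_arm", "arguments": {
  "increments": [
    {"tx": 0.018, "ty": -0.042, "tz": 0, "ax": 0, "ay": 0, "az": -0.12},
    {"tx": 0.018, "ty": -0.042, "tz": 0, "ax": 0, "ay": 0, "az": -0.12}
  ]
}}

```text
clock: 0.35
ee_pos: [272.1, 384.3, 230.4]
tcp_rot: [-3.14, 0.0, 2.433]
wrist_force: [1.0, -0.1, 0.2]
grip_width: 85.4
```

Call:
{"name": "jog_arm", "arguments": {
  "increments": [
    {"tx": 0.019, "ty": -0.045, "tz": 0, "ax": 0, "ay": 0, "az": -0.11},
    {"tx": 0.019, "ty": -0.045, "tz": 0, "ax": 0, "ay": 0, "az": -0.11},
    {"tx": 0.019, "ty": -0.045, "tz": 0, "ax": 0, "ay": 0, "az": -0.11},
    {"tx": 0.019, "ty": -0.045, "tz": 0, "ax": 0, "ay": 0, "az": -0.11},
    {"tx": 0.019, "ty": -0.045, "tz": 0, "ax": 0, "ay": 0, "az": -0.11},
    {"tx": 0.019, "ty": -0.045, "tz": 0, "ax": 0, "ay": 0, "az": -0.11},
    {"tx": 0.019, "ty": -0.045, "tz": 0, "ax": 0, "ay": 0, "az": -0.11},
    {"tx": 0.019, "ty": -0.045, "tz": 0, "ax": 0, "ay": 0, "az": -0.11},
    {"tx": 0.019, "ty": -0.045, "tz": 0, "ax": 0, "ay": 0, "az": -0.11},
    {"tx": 0.019, "ty": -0.045, "tz": 0, "ax": 0, "ay": 0, "az": -0.11},
    {"tx": 0.019, "ty": -0.045, "tz": 0, "ax": 0, "ay": 0, "az": -0.11},
    {"tx": 0.019, "ty": -0.045, "tz": 0, "ax": 0, "ay": 0, "az": -0.11}
  ],
  "squeeze": 50
}}

```text
clock: 1.55
ee_pos: [500.5, -157.3, 231.1]
tcp_rot: [-3.142, -0.0, 1.11]
wrist_force: [0.4, 0.5, -0.1]
grip_width: 85.2
```

Call:
{"name": "jog_arm", "arguments": {
  "increments": [
    {"tx": 0.015, "ty": -0.035, "tz": -0.02, "ax": 0, "ay": 0, "az": 0},
    {"tx": 0.015, "ty": -0.035, "tz": -0.02, "ax": 0, "ay": 0, "az": 0},
    {"tx": 0.015, "ty": -0.029, "tz": -0.04, "ax": 0, "ay": 0, "az": 0},
    {"tx": 0, "ty": 0, "tz": 0, "ax": 0, "ay": 0, "az": 0},
    {"tx": 0, "ty": 0, "tz": 0, "ax": 0, "ay": 0, "az": 0}
  ]
}}

```text
clock: 2.05
ee_pos: [543.9, -253.3, 151.0]
tcp_rot: [-3.138, -0.0, 1.114]
wrist_force: [-0.1, -0.4, 0.8]
grip_width: 85.5
```

Run:
```python
from h import *
import pickle
f=grab('wrist','w1'); pickle.dump(f,open('w1.pkl','wb'))
print(bot.get_state()); print(f['eye'],f['attitude'],proj(f,[544.9,-254.5,40]))
```

```text
{'clock': 2.1, 'qpos': array([-4.35038302e-01,  2.78761914e-01, -2.29549241e-02,  1.27014321e+00,
        2.78317524e-04,  1.59190799e+00]), 'joint_vel': array([ 0.01520226, -0.03264139,  0.01720339,  0.00078886, -0.0004171 ,
       -0.00096065]), 'tau': array([-7.64253940e-01, -5.06244349e+01,  3.39512193e+01, -1.31877400e-01,
       -2.98859167e-02, -3.13498218e-03]), 'ee_pos': array([ 544.4501161 , -252.93336702,  152.66376924]), 'tcp_rot': array([-3.14052329e+00, -2.55800106e-04,  1.11464608e+00]), 'wrist_force': array([-0.58973575, -0.12747666,  0.37821766]), 'torque': array([-0.01987312,  0.00440459,  0.05397299]), 'grip_width': 85.78628148819679}
[ 579.68983561 -180.91890215  293.12021768] [ 2.81766228  0.00348058 -0.45813975] [[320.85118289 196.3751255 ]]
```

View pics/w1.png

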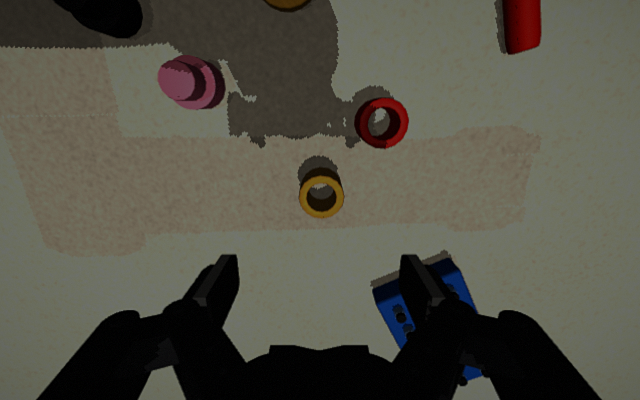

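The wrist view puts the spacer rim at (321.5,196), within 1 px of the prediction (320.9,196.4). The red tube at (381,122) is clear of the fingers, so I'll descend and grip.

Call:
{"name": "jog_arm", "arguments": {
  "increments": [
    {"tx": 0, "ty": 0, "tz": -0.03, "ax": 0, "ay": 0, "az": 0},
    {"tx": 0, "ty": 0, "tz": -0.03, "ax": 0, "ay": 0, "az": 0},
    {"tx": 0, "ty": 0, "tz": -0.03, "ax": 0, "ay": 0, "az": 0},
    {"tx": 0, "ty": 0, "tz": -0.02, "ax": 0, "ay": 0, "az": 0},
    {"tx": 0, "ty": 0, "tz": -0.02, "ax": 0, "ay": 0, "az": 0},
    {"tx": 0, "ty": 0, "tz": -0.009, "ax": 0, "ay": 0, "az": 0},
    {"tx": 0, "ty": 0, "tz": 0, "ax": 0, "ay": 0, "az": 0},
    {"tx": 0, "ty": 0, "tz": 0, "ax": 0, "ay": 0, "az": 0}
  ]
}}

```text
clock: 2.9
ee_pos: [545.6, -253.2, 15.3]
tcp_rot: [3.139, -0.0, 1.115]
wrist_force: [-0.2, -0.5, 0.2]
grip_width: 85.6
```

Call:
{"name": "jog_arm", "arguments": {
  "increments": [
    {"tx": 0, "ty": 0, "tz": 0, "ax": 0, "ay": 0, "az": 0},
    {"tx": 0, "ty": 0, "tz": 0, "ax": 0, "ay": 0, "az": 0},
    {"tx": 0, "ty": 0, "tz": 0, "ax": 0, "ay": 0, "az": 0},
    {"tx": 0, "ty": 0, "tz": 0, "ax": 0, "ay": 0, "az": 0},
    {"tx": 0, "ty": 0, "tz": 0, "ax": 0, "ay": 0, "az": 0},
    {"tx": 0, "ty": 0, "tz": 0, "ax": 0, "ay": 0, "az": 0},
    {"tx": 0, "ty": 0, "tz": 0, "ax": 0, "ay": 0, "az": 0},
    {"tx": 0, "ty": 0, "tz": 0, "ax": 0, "ay": 0, "az": 0}
  ],
  "claw": 0.03,
  "squeeze": 40
}}

```text
clock: 3.7
ee_pos: [545.2, -253.5, 14.6]
tcp_rot: [3.14, -0.0, 1.115]
wrist_force: [-0.6, 1.4, 5.5]
grip_width: 42.7
```

Call:
{"name": "jog_arm", "arguments": {
  "increments": [
    {"tx": 0, "ty": 0, "tz": 0.015, "ax": 0, "ay": 0, "az": 0},
    {"tx": 0, "ty": 0, "tz": 0.035, "ax": 0, "ay": 0, "az": 0},
    {"tx": 0, "ty": 0, "tz": 0.045, "ax": 0, "ay": 0, "az": 0},
    {"tx": 0, "ty": 0, "tz": 0.045, "ax": 0, "ay": 0, "az": 0},
    {"tx": 0, "ty": 0, "tz": 0.04, "ax": 0, "ay": 0, "az": 0}
  ]
}}

```text
clock: 4.2
ee_pos: [544.7, -253.3, 195.8]
tcp_rot: [3.141, -0.0, 1.115]
wrist_force: [0.4, -0.4, -1.4]
grip_width: 42.4
```

Call:
{"name": "jog_arm", "arguments": {
  "increments": [
    {"tx": -0.002, "ty": 0.03, "tz": 0, "ax": 0, "ay": 0, "az": 0.07},
    {"tx": -0.003, "ty": 0.04, "tz": 0, "ax": 0, "ay": 0, "az": 0.07},
    {"tx": -0.004, "ty": 0.045, "tz": 0, "ax": 0, "ay": 0, "az": 0.07},
    {"tx": -0.004, "ty": 0.045, "tz": 0, "ax": 0, "ay": 0, "az": 0.07},
    {"tx": -0.004, "ty": 0.045, "tz": 0, "ax": 0, "ay": 0, "az": 0.07},
    {"tx": -0.004, "ty": 0.045, "tz": 0, "ax": 0, "ay": 0, "az": 0.07},
    {"tx": -0.004, "ty": 0.045, "tz": 0, "ax": 0, "ay": 0, "az": 0.07},
    {"tx": -0.004, "ty": 0.045, "tz": 0, "ax": 0, "ay": 0, "az": 0.07},
    {"tx": -0.004, "ty": 0.045, "tz": 0, "ax": 0, "ay": 0, "az": 0.07},
    {"tx": -0.003, "ty": 0.045, "tz": 0, "ax": 0, "ay": 0, "az": 0.07},
    {"tx": -0.002, "ty": 0.038, "tz": 0, "ax": 0, "ay": 0, "az": 0.07}
  ]
}}

```text
clock: 5.3
ee_pos: [506.2, 216.9, 193.6]
tcp_rot: [3.142, -0.0, 1.889]
wrist_force: [1.1, 0.0, -0.4]
grip_width: 42.3
```

Call:
{"name": "jog_arm", "arguments": {
  "increments": [
    {"tx": 0, "ty": 0, "tz": 0, "ax": 0, "ay": 0, "az": 0},
    {"tx": 0, "ty": 0, "tz": 0, "ax": 0, "ay": 0, "az": 0},
    {"tx": 0, "ty": 0, "tz": 0, "ax": 0, "ay": 0, "az": 0}
  ]
}}

```text
clock: 5.6
ee_pos: [506.7, 214.0, 193.5]
tcp_rot: [-3.141, 0.0, 1.884]
wrist_force: [0.6, 0.4, -1.0]
grip_width: 42.3
```

Run:
```python
from h import *
import pickle
fs={n:grab(n,n+'2') for n in('scene','side','wrist')}
pickle.dump(fs,open('f2.pkl','wb'))
print(bot.get_state()['ee_pos'])
def c(n,P):
    u,v=proj(fs[n],P)[0].astype(int); u-=40;v-=60; print(n,u,v)
    im=cv2.cvtColor(fs[n]['pixels'],cv2.COLOR_RGB2BGR)
    return cv2.resize(im[v:v+120,u:u+80],(400,600),interpolation=cv2.INTER_CUBIC)
P=[507.4,213.6,130]
cv2.imwrite('pics/c2.png',np.hstack([c('scene',P),c('side',P)]))
```

```text
[506.98621116 213.56475097 193.67279514]
scene 361 71
side 244 35
```

View pics/c2.png

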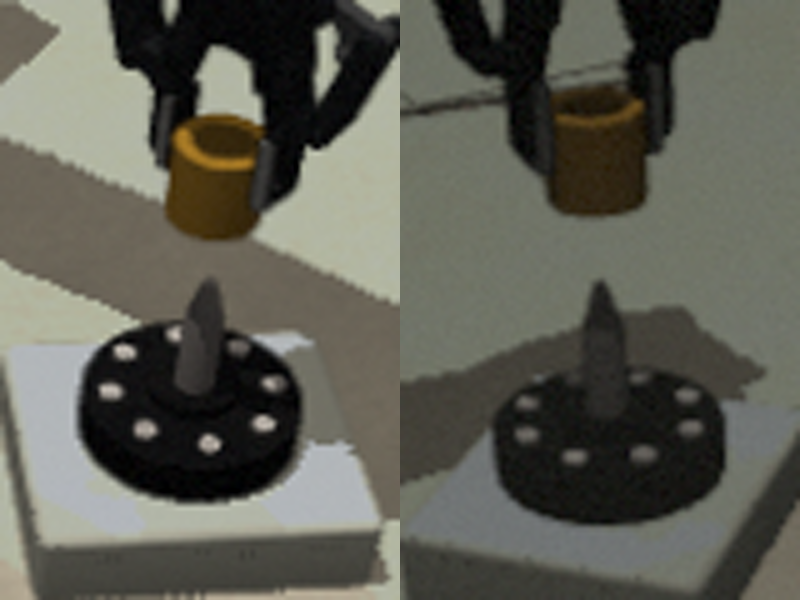

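The crops show the spacer held upright above the spindle, with its lower rim at about (212,225) and the tip at (210,280) in the left crop, and (598,205) and (600,280) in the right. Next I'll measure the offset between the two axes with model projections in both cameras.

Run:
```python
from h import *
import pickle
from scipy.optimize import least_squares
fs=pickle.load(open('f2.pkl','rb'))
P=np.array([507.0,213.6,138.])
t=np.linspace(0,2*np.pi,73); circ=np.c_[np.cos(t),np.sin(t),0*t]
def hull(f,x,y,parts):
    pts=np.vstack([circ*[r,r,0]+[x,y,z] for r,z in parts]); return proj(f,pts)
for n,u0,v0 in [('scene',361,71),('side',244,35)]:
    f=fs[n]; im=f['pixels'].astype(int)
    s=im[...,0]-im[...,2]
    q=proj(f,[507,213.6,195])[0].astype(int)
    sub=s[q[1]-30:q[1]+25,q[0]-25:q[0]+25]
    # brass rows: measure left/right bounds near the bottom of the spacer
    h=hull(f,507,213.6,[(22,181.5),(22,221.5)])
    print(n,'pred spacer u',h[:,0].min().round(1),h[:,0].max().round(1),'v',h[:,1].min().round(1),h[:,1].max().round(1))
    m=(s>(35 if n=='scene' else 18)).astype(np.uint8); M=np.zeros_like(m); M[q[1]-30:q[1]+25,q[0]-25:q[0]+25]=1; m*=M
    k,l,st,c=cv2.connectedComponentsWithStats(m); i=1+np.argmax(st[1:,4]); print('  meas bbox',st[i])
    for v in range(st[i][1]+st[i][3]-10,st[i][1]+st[i][3],3):
        us=np.where(l[v]==i)[0]; hv=cv2.convexHull(h.astype(np.float32)).reshape(-1,2)
        xs=[a[0]+(v-a[1])*(b[0]-a[0])/(b[1]-a[1]) for a,b in zip(hv,np.roll(hv,-1,0)) if (a[1]-v)*(b[1]-v)<0]
        print('  row',v,us.min(),us.max(),'pred',np.round(sorted(xs),1))
    print('  tip pred crop',((proj(f,P)[0]-[u0,v0])*5).round(), 'spindle z100 edges',((proj(f,P-[0,0,22])[0]-[u0,v0])*5).round(), ((proj(f,P-[0,0,62])[0]-[u0,v0])*5).round())
    print('  px/mm dx,dy',(proj(f,P+[10,0,0])-proj(f,P))/10,(proj(f,P+[0,10,0])-proj(f,P))/10)
```

```text
scene pred spacer u 394.3 416.7 v 92.6 119.2
  meas bbox [394  94  20  25 393]
  row 109 394 409 pred [394.8 415. ]
  row 112 394 410 pred [394.4 414.4]
  row 115 395 411 pred [395.2 413.8]
  row 118 401 407 pred [399.4 411.1]
  tip pred crop [203. 288.] spindle z100 edges [197. 325.] [187. 389.]
  px/mm dx,dy [[0.27314546 0.2290424 ]] [[ 0.33280297 -0.13949497]]
side pred spacer u 271.4 293.5 v 50.6 77.5
  meas bbox [274  52  19  26 431]
  row 68 275 292 pred [272.5 293.3]
  row 71 274 292 pred [272.7 293.4]
  row 74 275 292 pred [273.  293.2]
  row 77 277 288 pred [277.8 287.2]
  tip pred crop [202. 287.] spindle z100 edges [205. 333.] [210. 413.]
  px/mm dx,dy [[ 0.44802035 -0.0344649 ]] [[-0.04531026 -0.19259194]]
```

Run:
```python
from h import *
import pickle
from scipy.optimize import least_squares
f0=pickle.load(open('f0.pkl','rb'));f2=pickle.load(open('f2.pkl','rb'))
t=np.linspace(0,2*np.pi,181); circ=np.c_[np.cos(t),np.sin(t),0*t]
def hullc(f,x,y,parts):
    return cv2.convexHull(proj(f,np.vstack([circ*[r,r,0]+[x,y,z] for r,z in parts])).astype(np.float32))
def rowedges(h,v):
    h=h.reshape(-1,2); xs=[a[0]+(v-a[1])*(b[0]-a[0])/(b[1]-a[1]) for a,b in zip(h,np.roll(h,-1,0)) if (a[1]-v)*(b[1]-v)<0]
    return (min(xs),max(xs)) if len(xs)>1 else (np.nan,np.nan)
# carousel: subpixel dark edges along rows in green channel of the lower half
obs={}
for n in('scene','side'):
    f=f0[n]; g=f['pixels'].astype(float).mean(2); o=[]
    cu,cv_=proj(f,[506,215,58])[0]; h=hullc(f,506,215,[(55,45),(55,70)])
    for v in range(int(cv_)-2,int(h[...,1].max())-3):
        a,b=rowedges(h,v)
        def edge(c):
            us=np.arange(int(c)-6,int(c)+7); p=g[v,us]; lo,hi=p.min(),p.max()
            m=(lo+hi)/2; i=np.where(np.diff(np.sign(p-m)))[0]
            if len(i)!=1 or hi-lo<25: return None
            i=i[0]; return us[i]+(m-p[i])/(p[i+1]-p[i])
        o.append((v,edge(a),edge(b)))
    obs[n]=o
def res(p,which):
    r=[]
    for n in which:
        h=hullc(f0[n],p[0],p[1],[(55,45),(55,70)])
        for v,a,b in obs[n]:
            A,B=rowedges(h,v)
            if a is not None:r.append(a-A)
            if b is not None:r.append(b-B)
    return np.nan_to_num(np.array(r))
s=least_squares(res,[506,215],args=(('scene','side'),),diff_step=1e-3,loss='soft_l1'); print('carousel axis',s.x,res(s.x,('scene',)).round(1),res(s.x,('side',)).round(1))
out=[]
for n,u0,v0 in [('scene',361,71),('side',244,35)]:
    f=f2[n]; im=cv2.cvtColor(f['pixels'],cv2.COLOR_RGB2BGR)[v0:v0+120,u0:u0+80]
    im=cv2.convertScaleAbs(cv2.resize(im,(400,600),interpolation=cv2.INTER_CUBIC),alpha=1.5,beta=25)
    d=lambda h,c:cv2.polylines(im,[(((h.reshape(-1,2)-[u0,v0]+.5)*5-.5)).astype(np.int32)],True,c,1)
    x,y=s.x
    d(hullc(f,x,y,[(55,45),(55,70)]),(0,255,0)); d(hullc(f,x,y,[(10,76),(10,116),(3,138)]),(0,255,0)); d(hullc(f,507,213.6,[(22,181.5),(22,221.5)]),(255,0,255))
    out.append(im)
cv2.imwrite('pics/ov.png',np.hstack(out))
```

```text
carousel axis [504.58197348 220.83644908] [-0.7 -1.4 -0.8 -1.3 -0.7 -1.2 -0.5 -0.4 -0.4 -0.3 -0.  -0.4 -0.5 -0.1
 -0.  -0.1 -0.1  0.  -0.1 -0.  -0.  -0.1 -0.2  0.1 -0.1  0.3 -0.4  0.3
 -0.5  0.2 -0.7  0.1 -0.7 -0.4 -1.2] [ 0.3  0.5  0.2  0.5  0.2  0.4  0.2  0.3  0.2  0.5  0.2  0.5  0.2  0.6
 -0.1  0.9 -0.3  0.7 -0.1  0.9 -0.3  1.2 -0.5  1.1 -0.3  1.5 -0.9  1.3
 -0.4  2.  -1.4]
```

View pics/ov.png

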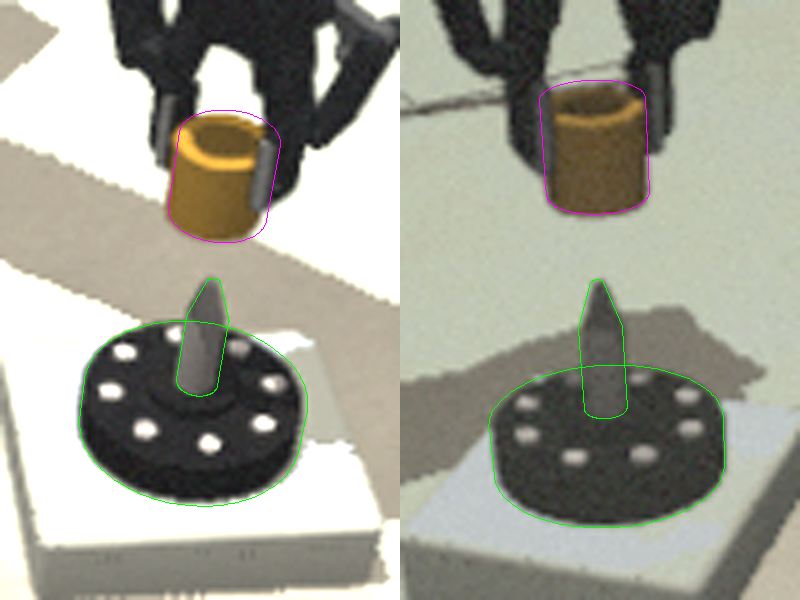

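The overlay puts the spindle axis at about (505,219.5), while the spacer is held at about (507,212.5). I'll shift by (-2,+6.5) mm and lower until the tip has just entered the bore, then check again.

Call:
{"name": "jog_arm", "arguments": {
  "increments": [
    {"tx": -0.002, "ty": 0.0065, "tz": 0, "ax": 0, "ay": 0, "az": 0},
    {"tx": 0, "ty": 0, "tz": -0.015, "ax": 0, "ay": 0, "az": 0},
    {"tx": 0, "ty": 0, "tz": -0.015, "ax": 0, "ay": 0, "az": 0},
    {"tx": 0, "ty": 0, "tz": -0.01, "ax": 0, "ay": 0, "az": 0},
    {"tx": 0, "ty": 0, "tz": -0.01, "ax": 0, "ay": 0, "az": 0},
    {"tx": 0, "ty": 0, "tz": 0, "ax": 0, "ay": 0, "az": 0},
    {"tx": 0, "ty": 0, "tz": 0, "ax": 0, "ay": 0, "az": 0}
  ]
}}

```text
clock: 6.45
ee_pos: [504.8, 221.2, 143.7]
tcp_rot: [3.142, -0.0, 1.885]
wrist_force: [0.6, -0.3, -1.3]
grip_width: 42.6
```

Run:
```python
from h import *
import pickle
f2={n:grab(n) for n in('scene','side')}; pickle.dump(f2,open('f3.pkl','wb'))
p=bot.get_state(); print(p['ee_pos'],p['wrist_force'])
t=np.linspace(0,2*np.pi,181); circ=np.c_[np.cos(t),np.sin(t),0*t]
def hullc(f,x,y,parts):
    return cv2.convexHull(proj(f,np.vstack([circ*[r,r,0]+[x,y,z] for r,z in parts])).astype(np.float32))
out=[]
for n,u0,v0 in [('scene',371,91),('side',254,55)]:
    f=f2[n]; im=cv2.cvtColor(f['pixels'],cv2.COLOR_RGB2BGR)[v0:v0+75,u0:u0+50]
    im=cv2.convertScaleAbs(cv2.resize(im,(400,600),interpolation=cv2.INTER_CUBIC),alpha=1.5,beta=25)
    d=lambda h,c:cv2.polylines(im,[(((h.reshape(-1,2)-[u0,v0]+.5)*8-.5)).astype(np.int32)],True,c,1)
    d(hullc(f,505,219.5,[(10,76),(10,116),(3,138)]),(0,255,0)); d(hullc(f,505,219.5,[(22,130),(22,170)]),(255,0,255))
    out.append(im)
cv2.imwrite('pics/ov3.png',np.hstack(out))
```

```text
[505.16300482 221.41989144 144.26587515] [ 0.13089314  0.58243244 -1.00364812]
```

View pics/ov3.png

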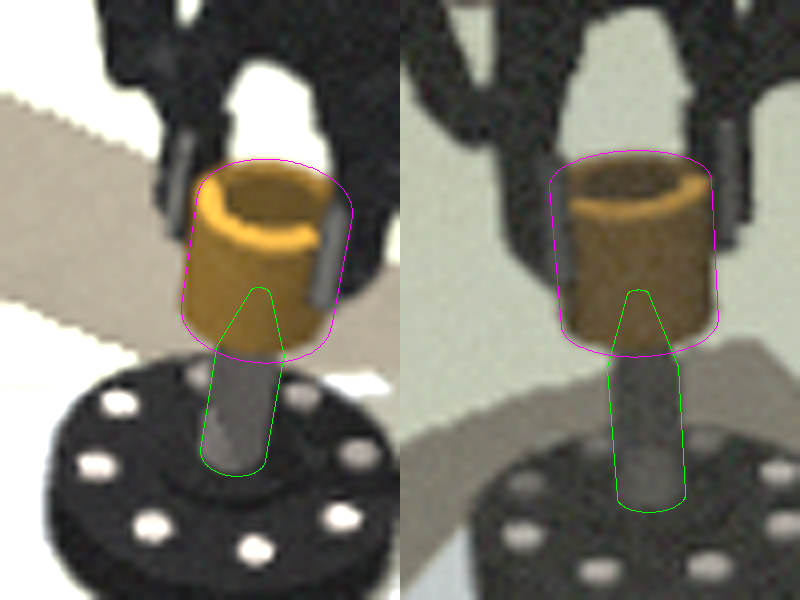

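The spacer is centred on the spindle to within about 1 mm in both views: scene crop bottom rim 183–325 against the model's 182–330, side crop 563–715 against 562–718. I'll lower it.

Call:
{"name": "jog_arm", "arguments": {
  "increments": [
    {"tx": 0, "ty": 0, "tz": -0.01, "ax": 0, "ay": 0, "az": 0},
    {"tx": 0, "ty": 0, "tz": -0.01, "ax": 0, "ay": 0, "az": 0},
    {"tx": 0, "ty": 0, "tz": -0.01, "ax": 0, "ay": 0, "az": 0},
    {"tx": 0, "ty": 0, "tz": -0.01, "ax": 0, "ay": 0, "az": 0},
    {"tx": 0, "ty": 0, "tz": -0.005, "ax": 0, "ay": 0, "az": 0},
    {"tx": 0, "ty": 0, "tz": -0.004, "ax": 0, "ay": 0, "az": 0},
    {"tx": 0, "ty": 0, "tz": 0, "ax": 0, "ay": 0, "az": 0},
    {"tx": 0, "ty": 0, "tz": 0, "ax": 0, "ay": 0, "az": 0}
  ]
}}

```text
clock: 7.35
ee_pos: [504.9, 221.3, 94.8]
tcp_rot: [3.141, -0.0, 1.885]
wrist_force: [-0.2, 0.4, -0.9]
grip_width: 42.2
```

Call:
{"name": "jog_arm", "arguments": {
  "increments": [
    {"tx": 0, "ty": 0, "tz": -0.002, "ax": 0, "ay": 0, "az": 0},
    {"tx": 0, "ty": 0, "tz": 0, "ax": 0, "ay": 0, "az": 0}
  ]
}}

```text
clock: 7.55
ee_pos: [504.9, 221.3, 92.7]
tcp_rot: [3.141, -0.0, 1.885]
wrist_force: [-0.1, -0.1, -1.4]
grip_width: 42.8
```

Call:
{"name": "jog_arm", "arguments": {
  "increments": [
    {"tx": 0, "ty": 0, "tz": -0.0015, "ax": 0, "ay": 0, "az": 0},
    {"tx": 0, "ty": 0, "tz": 0, "ax": 0, "ay": 0, "az": 0}
  ]
}}

```text
clock: 7.75
ee_pos: [504.8, 221.2, 91.0]
tcp_rot: [-3.142, -0.0, 1.885]
wrist_force: [-0.1, -0.0, -0.5]
grip_width: 42.6
```

Call:
{"name": "jog_arm", "arguments": {
  "increments": [
    {"tx": 0, "ty": 0, "tz": -0.0007, "ax": 0, "ay": 0, "az": 0},
    {"tx": 0, "ty": 0, "tz": 0, "ax": 0, "ay": 0, "az": 0}
  ]
}}

```text
clock: 7.95
ee_pos: [504.8, 221.2, 90.7]
tcp_rot: [3.141, -0.0, 1.885]
wrist_force: [-0.6, -0.6, 2.0]
grip_width: 42.6
```

Call:
{"name": "jog_arm", "arguments": {
  "increments": [
    {"tx": 0, "ty": 0, "tz": -0.0007, "ax": 0, "ay": 0, "az": 0},
    {"tx": 0, "ty": 0, "tz": 0, "ax": 0, "ay": 0, "az": 0}
  ]
}}

```text
clock: 8.15
ee_pos: [504.8, 221.3, 90.6]
tcp_rot: [3.141, -0.0, 1.885]
wrist_force: [-2.5, -1.3, 6.8]
grip_width: 42.4
```

It made contact at the expected seat height: 90.7 mm, against 14.7 + 76. I'll release and rise.

Call:
{"name": "jog_arm", "arguments": {
  "increments": [
    {"tx": 0, "ty": 0, "tz": 0, "ax": 0, "ay": 0, "az": 0},
    {"tx": 0, "ty": 0, "tz": 0, "ax": 0, "ay": 0, "az": 0},
    {"tx": 0, "ty": 0, "tz": 0, "ax": 0, "ay": 0, "az": 0},
    {"tx": 0, "ty": 0, "tz": 0, "ax": 0, "ay": 0, "az": 0},
    {"tx": 0, "ty": 0, "tz": 0, "ax": 0, "ay": 0, "az": 0},
    {"tx": 0, "ty": 0, "tz": 0, "ax": 0, "ay": 0, "az": 0}
  ],
  "claw": 0.08
}}

```text
clock: 8.75
ee_pos: [504.8, 221.2, 89.6]
tcp_rot: [-3.141, 0.0, 1.885]
wrist_force: [-0.2, 0.6, 1.2]
grip_width: 80.1
```

Call:
{"name": "jog_arm", "arguments": {
  "increments": [
    {"tx": 0, "ty": 0, "tz": 0.02, "ax": 0, "ay": 0, "az": 0},
    {"tx": 0, "ty": 0, "tz": 0.03, "ax": 0, "ay": 0, "az": 0},
    {"tx": 0, "ty": 0, "tz": 0.03, "ax": 0, "ay": 0, "az": 0},
    {"tx": 0, "ty": 0, "tz": 0.03, "ax": 0, "ay": 0, "az": 0}
  ]
}}

```text
clock: 9.15
ee_pos: [504.6, 221.2, 200.7]
tcp_rot: [-3.141, 0.0, 1.885]
wrist_force: [0.3, 0.8, -0.4]
grip_width: 80.1
```

Call:
{"name": "jog_arm", "arguments": {
  "increments": [
    {"tx": -0.008, "ty": -0.036, "tz": 0, "ax": 0, "ay": 0, "az": -0.07},
    {"tx": -0.008, "ty": -0.036, "tz": 0, "ax": 0, "ay": 0, "az": -0.07},
    {"tx": -0.007, "ty": -0.036, "tz": 0, "ax": 0, "ay": 0, "az": -0.07},
    {"tx": -0.007, "ty": -0.036, "tz": 0, "ax": 0, "ay": 0, "az": -0.07},
    {"tx": -0.007, "ty": -0.036, "tz": -0.01, "ax": 0, "ay": 0, "az": -0.07},
    {"tx": -0.007, "ty": -0.036, "tz": -0.02, "ax": 0, "ay": 0, "az": -0.07},
    {"tx": -0.007, "ty": -0.035, "tz": -0.02, "ax": 0, "ay": 0, "az": -0.04},
    {"tx": 0, "ty": 0, "tz": 0, "ax": 0, "ay": 0, "az": 0},
    {"tx": 0, "ty": 0, "tz": 0, "ax": 0, "ay": 0, "az": 0},
    {"tx": 0, "ty": 0, "tz": 0, "ax": 0, "ay": 0, "az": 0}
  ],
  "claw": 0.085
}}

```text
clock: 10.15
ee_pos: [454.4, -29.3, 150.3]
tcp_rot: [3.141, -0.0, 1.425]
wrist_force: [0.4, 0.7, 0.5]
grip_width: 85.1
```

Run:
```python
from h import *
import pickle
fs={n:grab(n) for n in('wrist','scene','side')}; pickle.dump(fs,open('f4.pkl','wb'))
p=bot.get_state(); print(p['ee_pos'],p['tcp_rot'])
t=np.linspace(0,2*np.pi,181); circ=np.c_[np.cos(t),np.sin(t),0*t]
def hullc(f,x,y,parts):
    return cv2.convexHull(proj(f,np.vstack([circ*[r,r,0]+[x,y,z] for r,z in parts])).astype(np.float32))
def crop(n,x,y,z,w,h,k,parts):
    f=fs[n];u0,v0=(proj(f,[x,y,z])[0]-[w/2,h/2]).astype(int); print(n,u0,v0)
    im=cv2.convertScaleAbs(cv2.resize(cv2.cvtColor(f['pixels'],cv2.COLOR_RGB2BGR)[v0:v0+h,u0:u0+w],(w*k,h*k),interpolation=cv2.INTER_CUBIC),alpha=1.6,beta=30)
    for q in parts: cv2.polylines(im,[(((hullc(f,x,y,q).reshape(-1,2)-[u0,v0]+.5)*k-.5)).astype(np.int32)],True,(0,255,0),1)
    return im
cap=[[(22,0),(22,30)],[(15,30),(15,55)]]; sp=[[(22,76),(22,116)],[(10,116),(3,138)]]
W=crop('wrist',453.6,-29.7,30,100,75,4,cap)
out=np.vstack([np.hstack([W,crop('scene',505,219.5,100,100,75,4,sp)]),np.hstack([crop('side',453.6,-29.7,30,100,75,4,cap),crop('side',505,219.5,100,100,75,4,sp)])])
cv2.imwrite('pics/ov4.png',out)
```

```text
[454.46273767 -28.92538719 150.30190099] [ 3.14038943e+00 -1.90672889e-04  1.42656212e+00]
wrist 268 155
scene 350 102
side 222 165
side 234 69
```

View pics/ov4.png

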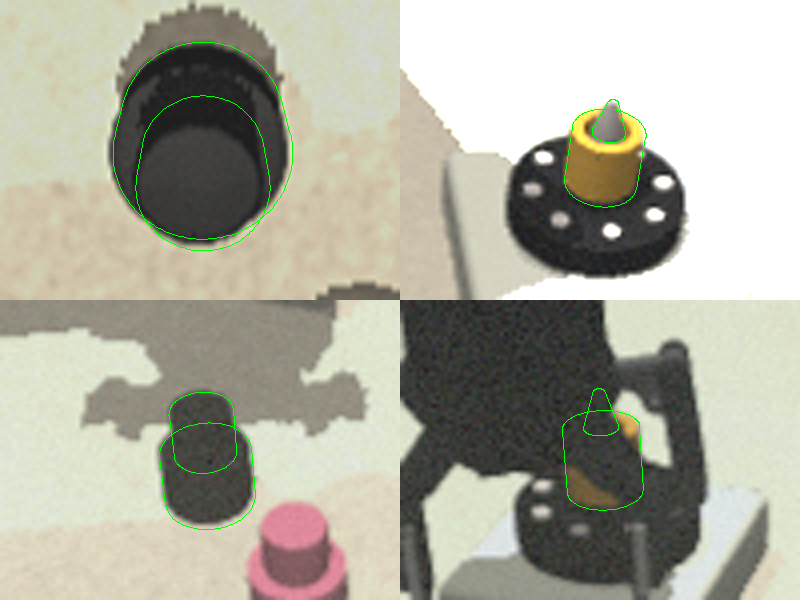

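The spacer stands upright on the hub and matches the seated model (scene crop 564–646 across, top at 110). In the wrist crop the black cap spans 108–288 against the predicted 114–293, so it lies about 1 mm off. I'll correct for that and grip its skirt.

Call:
{"name": "jog_arm", "arguments": {
  "increments": [
    {"tx": -0.0015, "ty": 0.001, "tz": -0.03, "ax": 0, "ay": 0, "az": 0},
    {"tx": 0, "ty": 0, "tz": -0.03, "ax": 0, "ay": 0, "az": 0},
    {"tx": 0, "ty": 0, "tz": -0.03, "ax": 0, "ay": 0, "az": 0},
    {"tx": 0, "ty": 0, "tz": -0.025, "ax": 0, "ay": 0, "az": 0},
    {"tx": 0, "ty": 0, "tz": -0.02, "ax": 0, "ay": 0, "az": 0},
    {"tx": 0, "ty": 0, "tz": -0.009, "ax": 0, "ay": 0, "az": 0},
    {"tx": 0, "ty": 0, "tz": 0, "ax": 0, "ay": 0, "az": 0},
    {"tx": 0, "ty": 0, "tz": 0, "ax": 0, "ay": 0, "az": 0}
  ]
}}

```text
clock: 11.1
ee_pos: [453.0, -28.5, 6.5]
tcp_rot: [3.141, -0.0, 1.426]
wrist_force: [0.1, 0.1, 0.4]
grip_width: 85.0
```

Call:
{"name": "jog_arm", "arguments": {
  "increments": [
    {"tx": 0, "ty": 0, "tz": 0, "ax": 0, "ay": 0, "az": 0},
    {"tx": 0, "ty": 0, "tz": 0, "ax": 0, "ay": 0, "az": 0},
    {"tx": 0, "ty": 0, "tz": 0, "ax": 0, "ay": 0, "az": 0},
    {"tx": 0, "ty": 0, "tz": 0, "ax": 0, "ay": 0, "az": 0},
    {"tx": 0, "ty": 0, "tz": 0, "ax": 0, "ay": 0, "az": 0},
    {"tx": 0, "ty": 0, "tz": 0, "ax": 0, "ay": 0, "az": 0},
    {"tx": 0, "ty": 0, "tz": 0, "ax": 0, "ay": 0, "az": 0},
    {"tx": 0, "ty": 0, "tz": 0, "ax": 0, "ay": 0, "az": 0}
  ],
  "claw": 0.03,
  "squeeze": 40
}}

```text
clock: 11.9
ee_pos: [452.9, -28.8, 6.6]
tcp_rot: [3.14, -0.0, 1.425]
wrist_force: [-1.4, -0.6, 5.5]
grip_width: 42.4
```

Call:
{"name": "jog_arm", "arguments": {
  "increments": [
    {"tx": 0, "ty": 0, "tz": 0.015, "ax": 0, "ay": 0, "az": 0},
    {"tx": 0, "ty": 0, "tz": 0.035, "ax": 0, "ay": 0, "az": 0},
    {"tx": 0, "ty": 0, "tz": 0.045, "ax": 0, "ay": 0, "az": 0},
    {"tx": 0, "ty": 0, "tz": 0.045, "ax": 0, "ay": 0, "az": 0},
    {"tx": 0, "ty": 0, "tz": 0.03, "ax": 0, "ay": 0, "az": 0}
  ]
}}

```text
clock: 12.4
ee_pos: [452.9, -28.9, 179.1]
tcp_rot: [3.138, -0.0, 1.425]
wrist_force: [0.9, -0.3, -0.5]
grip_width: 42.7
```

Call:
{"name": "jog_arm", "arguments": {
  "increments": [
    {"tx": 0.006, "ty": 0.03, "tz": 0, "ax": 0, "ay": 0, "az": 0.05},
    {"tx": 0.008, "ty": 0.038, "tz": 0, "ax": 0, "ay": 0, "az": 0.07},
    {"tx": 0.008, "ty": 0.04, "tz": 0, "ax": 0, "ay": 0, "az": 0.07},
    {"tx": 0.008, "ty": 0.04, "tz": 0, "ax": 0, "ay": 0, "az": 0.07},
    {"tx": 0.008, "ty": 0.04, "tz": 0, "ax": 0, "ay": 0, "az": 0.07},
    {"tx": 0.008, "ty": 0.036, "tz": 0, "ax": 0, "ay": 0, "az": 0.07},
    {"tx": 0.006, "ty": 0.026, "tz": 0, "ax": 0, "ay": 0, "az": 0.06},
    {"tx": 0, "ty": 0, "tz": -0.01, "ax": 0, "ay": 0, "az": 0},
    {"tx": 0, "ty": 0, "tz": -0.01, "ax": 0, "ay": 0, "az": 0},
    {"tx": 0, "ty": 0, "tz": 0, "ax": 0, "ay": 0, "az": 0},
    {"tx": 0, "ty": 0, "tz": 0, "ax": 0, "ay": 0, "az": 0}
  ]
}}

```text
clock: 13.5
ee_pos: [503.8, 220.0, 155.3]
tcp_rot: [-3.14, 0.0, 1.883]
wrist_force: [0.5, 0.2, -0.6]
grip_width: 42.5
```

Run:
```python
from h import *
import pickle
f2={n:grab(n) for n in('scene','side')}; pickle.dump(f2,open('f5.pkl','wb'))
p=bot.get_state(); print(p['ee_pos'],p['wrist_force']); zb=p['ee_pos'][2]-6.6
t=np.linspace(0,2*np.pi,181); circ=np.c_[np.cos(t),np.sin(t),0*t]
def hullc(f,x,y,parts):
    return cv2.convexHull(proj(f,np.vstack([circ*[r,r,0]+[x,y,z] for r,z in parts])).astype(np.float32))
out=[]
for n in('scene','side'):
    f=f2[n]; u0,v0=(proj(f,[505,219.5,135])[0]-[25,37]).astype(int); print(n,u0,v0)
    im=cv2.cvtColor(f['pixels'],cv2.COLOR_RGB2BGR)[v0:v0+75,u0:u0+50]
    im=cv2.convertScaleAbs(cv2.resize(im,(400,600),interpolation=cv2.INTER_CUBIC),alpha=2,beta=40)
    d=lambda h,c:cv2.polylines(im,[(((h.reshape(-1,2)-[u0,v0]+.5)*8-.5)).astype(np.int32)],True,c,1)
    d(hullc(f,505,219.5,[(22,76),(22,116)]),(0,255,0)); d(hullc(f,505,219.5,[(10,116),(3,138)]),(0,255,0))
    d(hullc(f,505,219.5,[(22,zb),(22,zb+30)]),(255,0,255))
    out.append(im)
cv2.imwrite('pics/ov5.png',np.hstack(out))
```

```text
[504.3282603  220.37350063 156.10018976] [ 0.12354211 -0.19979508 -0.10792507]
scene 377 91
side 258 55
```

View pics/ov5.png

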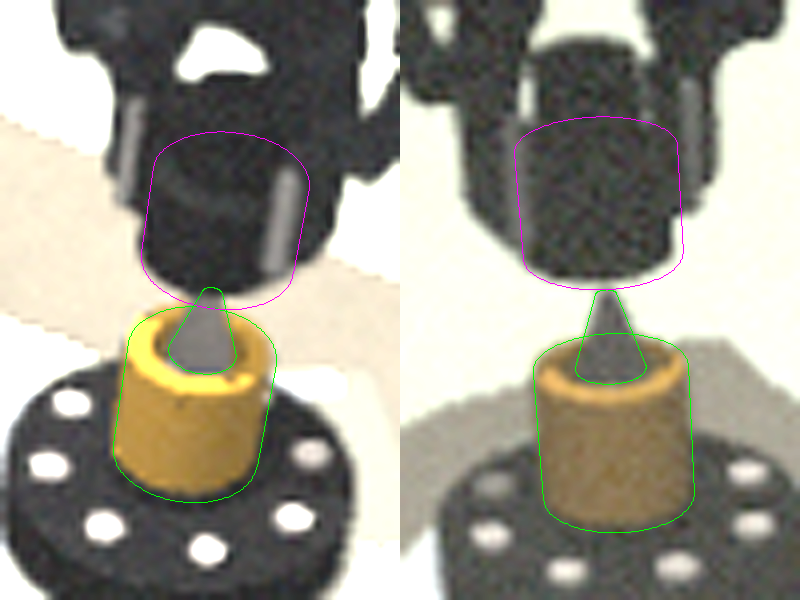

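The cap hangs just above the tip, with its skirt bottom at (212,293) in the left crop and about (598,280) in the right. It is coaxial with the spacer to about 1 mm and needs a nudge of +1 mm in x. I'll lower it.

Call:
{"name": "jog_arm", "arguments": {
  "increments": [
    {"tx": 0.001, "ty": 0, "tz": -0.006, "ax": 0, "ay": 0, "az": 0},
    {"tx": 0, "ty": 0, "tz": -0.006, "ax": 0, "ay": 0, "az": 0},
    {"tx": 0, "ty": 0, "tz": -0.006, "ax": 0, "ay": 0, "az": 0},
    {"tx": 0, "ty": 0, "tz": -0.006, "ax": 0, "ay": 0, "az": 0},
    {"tx": 0, "ty": 0, "tz": -0.004, "ax": 0, "ay": 0, "az": 0},
    {"tx": 0, "ty": 0, "tz": 0, "ax": 0, "ay": 0, "az": 0},
    {"tx": 0, "ty": 0, "tz": 0, "ax": 0, "ay": 0, "az": 0}
  ]
}}

```text
clock: 14.3
ee_pos: [505.2, 221.3, 127.6]
tcp_rot: [-3.141, 0.0, 1.885]
wrist_force: [0.5, 0.3, -0.3]
grip_width: 42.3
```

Call:
{"name": "jog_arm", "arguments": {
  "increments": [
    {"tx": 0, "ty": 0, "tz": -0.002, "ax": 0, "ay": 0, "az": 0},
    {"tx": 0, "ty": 0, "tz": 0, "ax": 0, "ay": 0, "az": 0}
  ]
}}

```text
clock: 14.5
ee_pos: [505.3, 221.3, 125.6]
tcp_rot: [3.141, -0.0, 1.885]
wrist_force: [-0.5, 0.0, 0.2]
grip_width: 42.4
```

Call:
{"name": "jog_arm", "arguments": {
  "increments": [
    {"tx": 0, "ty": 0, "tz": -0.001, "ax": 0, "ay": 0, "az": 0},
    {"tx": 0, "ty": 0, "tz": 0, "ax": 0, "ay": 0, "az": 0}
  ]
}}

```text
clock: 14.7
ee_pos: [505.3, 221.3, 124.7]
tcp_rot: [3.141, 0.0, 1.885]
wrist_force: [-0.9, 0.6, -0.2]
grip_width: 42.5
```

Call:
{"name": "jog_arm", "arguments": {
  "increments": [
    {"tx": 0, "ty": 0, "tz": -0.0012, "ax": 0, "ay": 0, "az": 0},
    {"tx": 0, "ty": 0, "tz": 0, "ax": 0, "ay": 0, "az": 0}
  ]
}}

```text
clock: 14.9
ee_pos: [505.2, 221.2, 123.3]
tcp_rot: [-3.141, 0.0, 1.885]
wrist_force: [1.3, 0.4, -0.1]
grip_width: 42.6
```

Call:
{"name": "jog_arm", "arguments": {
  "increments": [
    {"tx": 0, "ty": 0, "tz": -0.0008, "ax": 0, "ay": 0, "az": 0},
    {"tx": 0, "ty": 0, "tz": 0, "ax": 0, "ay": 0, "az": 0}
  ]
}}

```text
clock: 15.1
ee_pos: [505.3, 221.2, 122.7]
tcp_rot: [3.141, -0.0, 1.885]
wrist_force: [0.4, -0.3, 0.2]
grip_width: 42.6
```

Call:
{"name": "jog_arm", "arguments": {
  "increments": [
    {"tx": 0, "ty": 0, "tz": -0.0006, "ax": 0, "ay": 0, "az": 0},
    {"tx": 0, "ty": 0, "tz": 0, "ax": 0, "ay": 0, "az": 0}
  ]
}}

```text
clock: 15.3
ee_pos: [505.4, 221.3, 122.7]
tcp_rot: [3.141, -0.0, 1.885]
wrist_force: [-0.8, -0.3, 4.1]
grip_width: 42.6
```

Contact came at 122.7 mm, against an expected 122.6. I'll release, rise, back away and look.

Call:
{"name": "jog_arm", "arguments": {
  "increments": [
    {"tx": 0, "ty": 0, "tz": 0, "ax": 0, "ay": 0, "az": 0},
    {"tx": 0, "ty": 0, "tz": 0, "ax": 0, "ay": 0, "az": 0},
    {"tx": 0, "ty": 0, "tz": 0, "ax": 0, "ay": 0, "az": 0},
    {"tx": 0, "ty": 0, "tz": 0, "ax": 0, "ay": 0, "az": 0},
    {"tx": 0, "ty": 0, "tz": 0, "ax": 0, "ay": 0, "az": 0},
    {"tx": 0, "ty": 0, "tz": 0, "ax": 0, "ay": 0, "az": 0}
  ],
  "claw": 0.08
}}

```text
clock: 15.9
ee_pos: [505.3, 221.2, 122.0]
tcp_rot: [-3.141, 0.0, 1.885]
wrist_force: [-0.1, -0.3, 0.4]
grip_width: 80.0
```

Call:
{"name": "jog_arm", "arguments": {
  "increments": [
    {"tx": 0, "ty": 0, "tz": 0.015, "ax": 0, "ay": 0, "az": 0},
    {"tx": 0, "ty": 0, "tz": 0.03, "ax": 0, "ay": 0, "az": 0},
    {"tx": 0, "ty": 0, "tz": 0.03, "ax": 0, "ay": 0, "az": 0},
    {"tx": 0, "ty": 0, "tz": 0.03, "ax": 0, "ay": 0, "az": 0},
    {"tx": -0.03, "ty": 0, "tz": 0.01, "ax": 0, "ay": 0, "az": 0},
    {"tx": -0.03, "ty": 0, "tz": 0, "ax": 0, "ay": 0, "az": 0},
    {"tx": -0.03, "ty": 0, "tz": 0, "ax": 0, "ay": 0, "az": 0},
    {"tx": -0.03, "ty": 0, "tz": 0, "ax": 0, "ay": 0, "az": 0},
    {"tx": 0, "ty": 0, "tz": 0, "ax": 0, "ay": 0, "az": 0},
    {"tx": 0, "ty": 0, "tz": 0, "ax": 0, "ay": 0, "az": 0}
  ]
}}

```text
clock: 16.9
ee_pos: [385.3, 221.4, 237.5]
tcp_rot: [3.14, -0.0, 1.886]
wrist_force: [-0.4, 0.1, 0.5]
grip_width: 80.0
```

Run:
```python
from h import *
f2={n:grab(n,n+'6') for n in('scene','side')}
t=np.linspace(0,2*np.pi,181); circ=np.c_[np.cos(t),np.sin(t),0*t]
def hullc(f,x,y,parts):
    return cv2.convexHull(proj(f,np.vstack([circ*[r,r,0]+[x,y,z] for r,z in parts])).astype(np.float32))
out=[]
for n in('scene','side'):
    f=f2[n]; u0,v0=(proj(f,[505,219.5,120])[0]-[33,37]).astype(int)
    im=cv2.cvtColor(f['pixels'],cv2.COLOR_RGB2BGR)[v0:v0+75,u0:u0+66]
    im=cv2.convertScaleAbs(cv2.resize(im,(396,450),interpolation=cv2.INTER_CUBIC),alpha=2,beta=40)
    for q in [[(22,76),(22,116)],[(22,116),(22,146)],[(15,146),(15,171)]]:
        cv2.polylines(im,[(((hullc(f,505,219,q).reshape(-1,2)-[u0,v0]+.5)*6-.5)).astype(np.int32)],True,(0,255,0),1)
    out.append(im)
cv2.imwrite('pics/ov6.png',np.hstack(out)); print(bot.get_state()['ee_pos'])
```

```text
[386.03130834 221.39323363 237.08403158]
```

View pics/ov6.png

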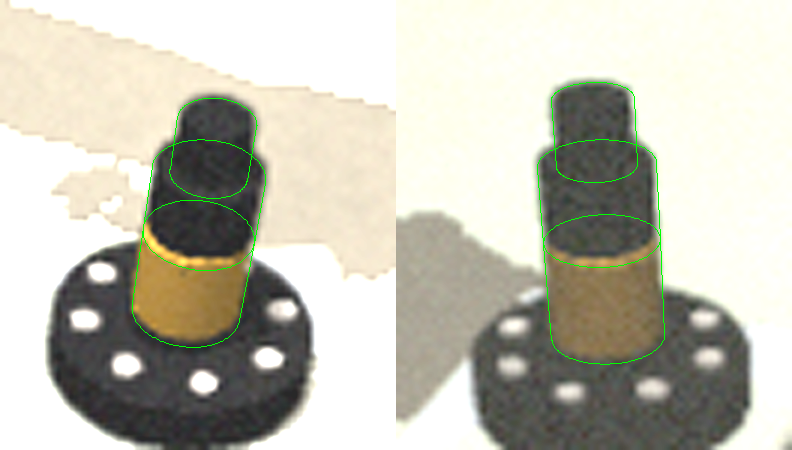

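View pics/scene6.png

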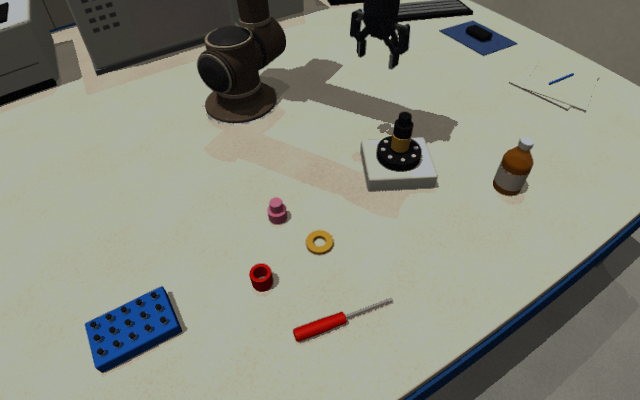

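Both close-ups match the fully stacked model, with the cap top and the spacer base on their outlines. The full view shows the ring (319,242), pink knob (277,211) and red tube (261,277) where they were, and the gripper is clear. I'm handing in.

```bash
python3 -c "
from rig import bot
print(bot.sign_off())"
```

```text
the job is handed in; nothing more can be done
None
```

The vial sampler is closed up and handed in: the brass spacer sits on the hub and the black clamp cap sits on top of it. Both were lowered until contact, at no more than about 7 N, before I let go. The clock stood at about 17 s.

**Seating:** the spacer made contact at a tool height of 90.7 mm (expected 90.7) and the cap at 122.7 mm (expected 122.6). In the last pictures from both cameras the stack matched the fully seated model. A thin bright line of brass at the joint fits the cap being about 1 mm off centre.

**Other parts:** in the last scene picture the flat ring, the pink knob and the red tube were where they started. The gripper was open and clear of everything.

**What disagreed:**
- My first spindle position was off by about 6 mm in y. I corrected it from the camera overlays before inserting the spacer.
- The first move call was refused as "invalid input". I re-sent it with all six values per row and nothing had moved.
- The finger opening read about 42.5 mm on the 44 mm parts.

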